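# Shut the beacon tray and hold the self-test lever level

## Task

Swing the open beacon tray shut until its striker has snapped past the sprung steel latch and the tray sits fully home. Then, for the beacons' self-test, press the red pad of the steel test lever on the yellow box down until the lever lies level, half its travel, and finish still holding it there with the fingers: do not let go. Never push the lever down to its bottom stop, which would send a distress call, and leave everything else on the table where it is.

Things in the scene. Friction and masses are not known exactly. Their poses are not given: they have to be found in the camera images.
- tray (a joint): Swing angle of the tray about its upright hinge (rad): 0 = shut, grows as the free end swings towards the robot, at most 1.15; shutting turns it counter-clockwise from above. Below 0.08 rad a striker on its free end meets the sprung latch roller, which resists with about 6 N at tray_push and pushes the tray open again; below about 0.03 rad the roller snaps over and pulls it to its stop at 0.
- tray_hinge (a point): A point on the tray's upright hinge axis, level with the panel's top edge, 150 mm above the table. The tray has an upright blue front panel 234 mm long, 10 mm thick, 30 to 150 mm above the table, hinged at the end on the robot's left; the floor behind it carries two fixed orange beacon shells (tops at 135 mm).
- tray_push (a point): Point on the front (robot side) face of the tray panel, 190 mm from the hinge axis, 30 mm below the panel's top edge: a good place to push. Moves with the tray. x is the panel's level normal, pointing from the front face into the panel (the way to push); y runs level along the panel towards the hinge; z up.
- lever (a joint): Angle by which the sprung test lever is pressed (rad): 0 = released (pad end raised 0.18 rad above level), 0.18 = level (half travel), 0.36 = bottom stop. A spring pushes it back up: at the pad about 2.5 N to start it, 7 N at level, 12 N at the stop.
- lever_pad (a point): Round red pad, 36 mm across, 8 mm thick, on the free end of the steel lever, 95 mm from its pivot. This point is its top centre. The top is about 103 mm above the table when released, 86 mm when level, 69 mm at the stop. Two bronze posts 48 mm to either side have their tops at 86 mm, the height of the pad's top when level.
- lever_pivot (a point): The lever's pivot axis at the middle of the 22 mm wide lever, 75 mm above the table, between two dark steel cheeks that rise to 92 mm, at the rear of the yellow test box (170 x 110 x 45 mm, fixed to the table).
- rack: Fixed aluminium rack, base 170 x 380 x 18 mm, origin under its middle, front towards its own -x. The hinge axis lies 70 mm in front and 130 mm to the left (+y) of it. Two front posts reach 160 mm above the table, one beyond the hinge, one with the latch beyond the free end; a frosted rail 130 to 150 mm behind the shut panel has its top at 162 mm.
- regulator: Grey finned charge regulator, 150 x 125 x 75 mm with a black dial and two brass terminals, fixed to the table; origin under its middle. Not part of the job; it and the yellow box stand one left and one right, either way round.
- spare_beacon: A loose spare orange beacon shell, 72 mm across, 110 mm high, upright; origin under its middle. Leave alone.
- pole_clamp: Bronze pole clamp with a steel bolt, 75 x 80 x 50 mm, loose; origin under its middle. Leave alone.
- solar_connector: Grey plastic solar connector, 84 x 32 x 22 mm, loose; origin under its body. Leave alone.
- wrench: Steel wrench lying flat, about 180 mm long; origin under its middle. Leave alone.
- flask: Steel flask 72 mm across, 200 mm high, loose; origin under its middle. Leave alone.
- battery: Black battery pack 120 x 75 x 63 mm, loose; origin under its middle. Leave alone.
Not all that is in view belongs to the job. There is more than one size of the part that bears lever; the job needs the smaller.

How it is judged (in metres and radians):
On the way, in this order (a step that is already met when the one before it is completed fails the run):
1. the tray is shut and seated on its latch (value of joint tray below 0.02 rad), for 0.3 s.
2. with the tray seated, the fingers hold the lever level (value of joint tray below 0.02 rad and value of joint lever between 0.11 and 0.25 rad and contact force between the fingers and lever above 2 N), for 0.5 s.
At the end, for the whole second after the job is handed in: The tray is shut within 0.02 rad (5 mm at its free end) on its latch, and the robot's fingers, pressing the lever with more than 2 N, still hold the lever within 0.07 rad (about 7 mm at the pad) of level, joint value 0.11 to 0.25 (all of step 2); the arm keeps its last pose, push and grip.
It fails at once if the lever is pushed down to its bottom stop (beyond 0.33 rad) (value of joint lever above 0.33 rad).
It fails at once if a loose thing on the table is moved by more than 30 mm (distance of any of spare_beacon, pole_clamp, solar_connector, wrench, flask, battery from where it was at the start of the episode above 0.03 m).
It also fails if it takes over 51 s, if anything falls off the work surface, if the arm or the gripper's body presses on something with over 40 N, if the wrist force passes 120 N, or if a joint passes its speed limit or range.

## Robot

A 6-joint arm with a two-finger parallel gripper is mounted at the origin on the work surface. World frame = base frame: x ahead of the robot, y to its left, z up, the work surface at z = 0. Lengths are in m, angles in degrees, forces in N, time in s.
With the tool pointing down it reaches from about 0.4 to 0.825 m from the base axis. Payload 7 kg.
Tool frame: the origin (TCP) lies midway between the tips of the shut fingers; the grasp point (between the pads) lies 19 mm behind it (ctrl.grip_point_offset is the distance from the TCP to the grasp point, in m); x points along the fingers, y is the direction in which the jaws open and shut, and the axes are right-handed (so a half turn about x gives the same grasp; the last joint's range is limited). The gripper opens to 88 mm and grips with 3 to 60 N. Pads are 19 mm wide; open, the fingers measure 130 mm over their backs; the gripper's body (78 mm by 193 mm) begins 47 mm behind the grasp point.
Start: joints at [-49.441, 20.546, 0.682, 0, -70.136, -16.507], TCP at [0.275, -0.616, 0.227] pointing down, gripper open.
Joint ranges: [-176.03, 176.03], [-82.01, 121.73], [-58.28, 71.71], [-173.87, 95.51], [-174.79, -0.11], [-173.66, 173.66]. Speed limits (degrees/s): [136.94, 136.94, 172.46, 180, 180, 180].

## Interface

Orientations are given as [roll, pitch, yaw] about the fixed x, y, z axes, in that order (R = Rz(yaw) Ry(pitch) Rx(roll)).
In Python, from plant import ctrl gives the robot as it stands.
- The arm moves only by the tool drive_tool, never from a script. Its argument "plan" is a list of rows, each a list of 3 entries, a list of its own where there are three numbers: the shift along the tool's x, y, z in m, then the turn, a rotation vector about the tool's x, y, z in degrees, then the opening, from 0 (shut) to 1 (fully open). In form: [[[dx, dy, dz], [wx, wy, wz], grip], ...]. A call has 1 to 20 rows; each row is the pose to reach, as a shift and turn from the pose measured when the call began, along the tool's axes at that moment; what a row does not reach only later rows make up. A row lasts 1/12 s, in which the tool goes at most 41.7 mm and 7.16 degrees, less where a joint would pass 70% of its speed; a pose out of reach is approached as far as the arm can. A call with a gripper value outside its range is refused whole. The fingers move at their own pace and stop on an object; the grip force is fixed at half the most. Time passes only in rows, so rows that repeat a pose let the fingers close. It gives the time, the measured TCP pose, the force and the opening at its end, in the units of the state.
- ctrl.get_obs(): the state, without advancing time (a new reading comes with each control period).
- ctrl.snapshot(name): name is "scene" or "top"; returns the picture (480x640x3 uint8, blue, green, red); there is no depth.
- ctrl.get_calibration(name): a dict with "fx", "fy", "cx", "cy" (pixels), "dist_coeffs" ([k1, k2, p1, p2, k3] as OpenCV has them; the pictures are not rectified), "R" (3x3) and "t" (3): a world point X has camera coordinates R X + t. Camera axes: x right, y down, z forward; pixel columns grow to the right and rows downward; lengths in m; the calibration is good to about 2 mm. A picture is of the moment at which its call begins. get_calibration takes no time and is no camera call.
- ctrl.close_job(): hands the job in, once; it reports no verdict.
Trained networks look in the newest picture that a camera, given by its name, has taken for a name from the list of things; names that differ only in an ending like _2 or _b are one class to them, and where a whole thing is asked for, a point or a joint stands for the part that bears it (a point fixed in the world has none). Each returns a list of dicts, best first, with "confidence" (0 to 1); they miss things now and then, are a little off and sometimes report something else, mostly with a low value. They report only what shows in the picture. A call takes as long as a camera call. They do not tell look-alikes from the thing itself.
- ctrl.cut_out(camera, name): "pixels" (480x640 bool, what is visible of it) and "pixel" ([column, row] in pixels, amid what is visible of it).
- ctrl.landmark_of(camera, name): "pixel" ([column, row] in pixels: a listed point, or the origin of a listed thing).
The state is a dict: "clock": time; "joint_pos": joint angles; "qvel": joint speeds; "tau": joint torques, N m; "tool_pos": TCP position; "orientation": TCP orientation; "force": force on the tool from outside, world axes, zero at the start; "moment": the same for the moment, N m; "opening": finger opening in m.
Only numpy, scipy, OpenCV 4.12 (cv2) and the standard library are available. Lean on these libraries where they do the work, as an engineer would, in place of code of your own. Each camera call takes 0.05 s, during which the arm holds its last target. There are 200 camera calls.

## Working session

There is one attempt and no reset: what is moved stays moved. The work goes in short steps, Python scripts to look and compute and a tool call to move; the robot and the scene stay as the last step left them, time stands still between calls to the robot, and variables do not carry over. Pictures are saved under pics/ and viewed, about 8 in all and at most 12, crops included, and the job is handed in when it is done.

Besides the shell and the picture viewer there is one more tool, called after "Call:" as name(argument=value, ...), one argument or row to a line, values as JSON. drive_tool: Moves the arm, as the interface text tells. Its arguments: {"type":"object","properties":{"plan":{"type":"array","items":{"type":"array"}}},"required":["plan"]}

```bash
ls; mkdir -p pics
python3 - <<'E'
from plant import ctrl
import cv2
print(ctrl.get_obs())
for c in("scene","top"):
    im=ctrl.snapshot(c); cv2.imwrite(f"pics/{c}0.png",im)
    k=ctrl.get_calibration(c); print(c,k)
    for n in ["tray_hinge","tray_push","lever_pad","lever_pivot","rack","regulator","spare_beacon","pole_clamp","solar_connector","wrench","flask","battery"]:
        print(n,[([round(float(v),1) for v in d["pixel"]],round(d["confidence"],2)) for d in ctrl.landmark_of(c,n)])
E
```

```text
pics
{'clock': 0.0, 'joint_pos': array([-4.94428553e+01,  2.05918121e+01,  6.32025179e-01, -1.98373549e-02,
       -7.01374065e+01, -1.65083371e+01]), 'qvel': array([-0.03365573, -0.1059164 ,  0.002243  , -0.06233759, -0.06180404,
       -0.01739955]), 'tau': array([ 3.24252669e-04, -5.82723498e+01,  2.93041545e+01,  6.99675098e+00,
        6.74502837e-03, -2.27330665e-04]), 'tool_pos': array([ 0.2748448 , -0.6159468 ,  0.22560606]), 'orientation': array([ 95.64866052,  89.90103315, 119.69071231]), 'force': array([ 6.77704683e-01,  2.26236996e-04, -9.82835970e-02]), 'moment': array([ 0.05332729,  0.06827662, -0.02509646]), 'opening': 0.08787262472989939}
scene {'fx': 589.3716493447181, 'fy': 589.3716493447181, 'cx': 314.8778901880398, 'cy': 236.89607119471646, 'dist_coeffs': array([-0.10989466,  0.        ,  0.        ,  0.        ,  0.        ]), 'R': array([[-0.47068305,  0.88226953,  0.00761136],
       [ 0.75051407,  0.40489847, -0.52228906],
       [-0.46388155, -0.24012018, -0.85273454]]), 't': array([ 0.18750097, -0.27970405,  2.18406861])}
tray_hinge [([313.7, 287.8], 0.69)]

[... 712 characters left out ...]
713666, -0.00462278, -0.07547926],
       [ 0.07548635, -0.00137753, -0.99714588]]), 't': array([-0.00606613,  0.46040787,  1.62491657])}
tray_hinge [([267.3, 178.2], 0.86)]
tray_push [([205.0, 214.1], 0.68), ([326.9, 223.3], 0.61), ([200.4, 253.9], 0.32), ([176.9, 164.9], 0.29)]
lever_pad [([182.9, 366.8], 0.75), ([199.7, 249.7], 0.69)]
lever_pivot [([189.2, 315.1], 0.75), ([207.6, 212.5], 0.74)]
rack [([316.8, 154.8], 0.56)]
regulator [([422.1, 238.9], 0.94)]
spare_beacon [([447.5, 166.1], 0.63)]
pole_clamp [([175.6, 165.2], 0.94), ([522.5, 234.4], 0.72)]
solar_connector [([356.1, 275.2], 0.63)]
wrench [([284.2, 274.0], 0.68)]
flask [([112.1, 208.8], 0.68)]
battery [([525.4, 235.4], 0.67)]
```

View pics/top0.png

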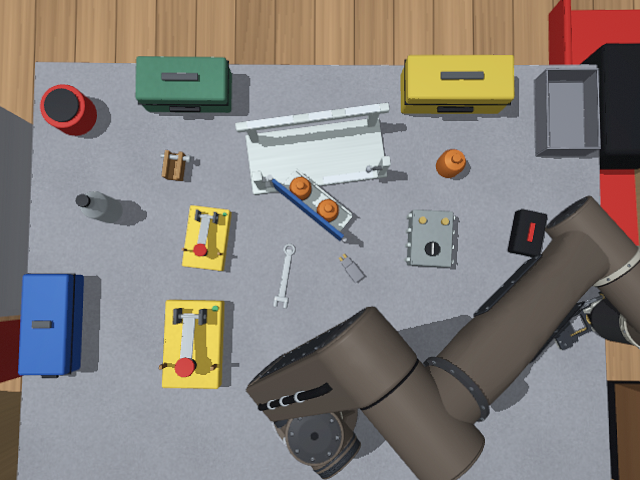

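View pics/scene0.png

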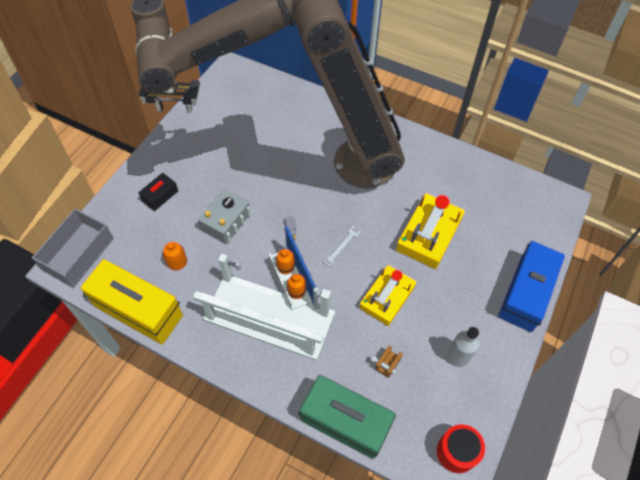

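```bash
cat > h.py <<'E'
import numpy as np, cv2
from plant import ctrl
K={c:ctrl.get_calibration(c) for c in("scene","top")}
def M(c):
    k=K[c];return np.array([[k["fx"],0,k["cx"]],[0,k["fy"],k["cy"]],[0,0,1]]),np.array(k["dist_coeffs"]),np.array(k["R"]),np.array(k["t"])
def und(c,p):
    m,d,R,t=M(c);return cv2.undistortPoints(np.array([[p]],float),m,d)[0,0]
def atz(c,p,z):
    m,d,R,t=M(c);r=R.T@np.append(und(c,p),1);o=-R.T@t;return o+r*(z-o[2])/r[2]
def tri(ps,pt):
    P=[np.c_[M(c)[2],M(c)[3]] for c in("scene","top")]
    X=cv2.triangulatePoints(P[0],P[1],und("scene",ps),und("top",pt))[:,0];return X[:3]/X[3]
def proj(c,X):
    m,d,R,t=M(c);return cv2.projectPoints(np.array(X,float).reshape(-1,1,3),cv2.Rodrigues(R)[0],t,m,d)[0][:,0]
E
python3 - <<'E'
from h import *
np.set_printoptions(precision=3,suppress=True)
print("hinge",tri([313.7,287.8],[267.3,178.2]),atz("top",[267.3,178.2],.15),atz("scene",[313.7,287.8],.15))
for ps in([397.6,273.2],[444.5,202.1]):
  for pt in ([182.9,366.8],[199.7,249.7]): print("pad",ps,pt,tri(ps,pt))
for ps in([382.3,299.0],[425.4,231.5]):
  for pt in ([189.2,315.1],[207.6,212.5]): print("piv",ps,pt,tri(ps,pt))
for p in ([182.9,366.8],[199.7,249.7]): print(atz("top",p,.103))
for p in ([189.2,315.1],[207.6,212.5]): print(atz("top",p,.075))
print("push",atz("top",[326.9,223.3],.12),"rack",atz("top",[316.8,154.8],0))
E
```

```text
hinge [0.617 0.119 0.155] [0.615 0.126 0.15 ] [0.618 0.112 0.15 ]
pad [397.6, 273.2] [182.9, 366.8] [ 0.127  0.351 -0.326]
pad [397.6, 273.2] [199.7, 249.7] [0.432 0.306 0.106]
pad [444.5, 202.1] [182.9, 366.8] [0.132 0.337 0.134]
pad [444.5, 202.1] [199.7, 249.7] [0.394 0.303 0.454]
piv [382.3, 299.0] [189.2, 315.1] [ 0.293  0.337 -0.278]
piv [382.3, 299.0] [207.6, 212.5] [0.53  0.294 0.091]
piv [425.4, 231.5] [189.2, 315.1] [0.262 0.325 0.126]
piv [425.4, 231.5] [207.6, 212.5] [0.475 0.293 0.414]
[0.129 0.342 0.103]
[0.432 0.305 0.103]
[0.26  0.335 0.075]
[0.534 0.291 0.075]
push [ 0.502 -0.029  0.12 ] rack [ 0.71  -0.002  0.   ]
```

The top view shows the blue panel running from about (270,180) to (345,238) and the small yellow box at (207,238), with its red pad at (200,250). The larger look-alike is at (193,345). The scene view agrees: small pad at (397,273), panel at (300,265).

Run:
```python
from h import *
np.set_printoptions(precision=4,suppress=True)
o=lambda c:-M(c)[2].T@M(c)[3]
print("cam",o("top"),o("scene"))
for c,box in(("top",(255,170,365,250)),("scene",(275,210,330,310))):
    im=cv2.imread(f"pics/{c}0.png");x0,y0,x1,y1=box
    hsv=cv2.cvtColor(im,cv2.COLOR_BGR2HSV)
    m=np.zeros(im.shape[:2],bool);m[y0:y1,x0:x1]=True
    b=m&(hsv[...,0]>100)&(hsv[...,0]<125)&(hsv[...,1]>140)
    v,u=np.nonzero(b);r=cv2.minAreaRect(np.c_[u,v].astype(np.float32));bp=cv2.boxPoints(r);print(c,"blue",len(u),bp.tolist());print(np.array([atz(c,p,.15) for p in bp]))
P=[]
for c,box in(("top",(185,235,215,265)),("scene",(385,260,410,285))):
    im=cv2.imread(f"pics/{c}0.png");x0,y0,x1,y1=box
    hsv=cv2.cvtColor(im,cv2.COLOR_BGR2HSV)
    m=np.zeros(im.shape[:2],bool);m[y0:y1,x0:x1]=True
    b=m&((hsv[...,0]<6)|(hsv[...,0]>174))&(hsv[...,1]>170)&(hsv[...,2]>80)
    v,u=np.nonzero(b);P.append([u.mean(),v.mean()]);print(c,"red",len(u),P[-1],atz(c,P[-1],.1))
print("pad",tri(P[1],P[0]))
print("rail",atz("top",[237,125],.162),atz("top",[388,104],.162))
d=[x for x in ctrl.cut_out("top","lever_pad")]
for x in d: print(x["confidence"],x["pixel"],x["pixels"].sum())
im=cv2.imread("pics/top0.png")[90:290,160:420];cv2.imwrite("pics/crop0.png",cv2.resize(im,None,fx=3,fy=3,interpolation=cv2.INTER_CUBIC))
```

```text
cam [ 0.3365 -0.0017  1.655 ] [1.3113 0.4723 1.7149]
top blue 571 [[269.2017517089844, 183.4609832763672], [273.6852111816406, 177.91566467285156], [343.6512756347656, 234.4839630126953], [339.1678161621094, 240.02928161621094]]
[[ 0.6012  0.1205  0.15  ]
 [ 0.6157  0.1091  0.15  ]
 [ 0.4702 -0.0714  0.15  ]
 [ 0.4559 -0.06    0.15  ]]
scene blue 392 [[280.17303466796875, 229.68043518066406], [287.08953857421875, 226.4988555908203], [317.65240478515625, 292.93994140625], [310.73590087890625, 296.12152099609375]]
[[ 0.4883 -0.0767  0.15  ]
 [ 0.4677 -0.0634  0.15  ]
 [ 0.6269  0.1299  0.15  ]
 [ 0.6457  0.1169  0.15  ]]
top red 123 [np.float64(199.6910569105691), np.float64(249.6178861788618)] [0.4328 0.3057 0.1   ]
scene red 66 [np.float64(396.4848484848485), np.float64(274.93939393939394)] [0.4347 0.3055 0.1   ]
pad [0.4331 0.3057 0.0976]
rail [0.7502 0.2037 0.162 ] [ 0.807  -0.1846  0.162 ]
0.91 [185.3, 348.5] 776
0.67 [201.9, 240.6] 432
0.64 [448.2, 165.1] 639
0.46 [315.9, 204.5] 2273
```

View pics/crop0.png

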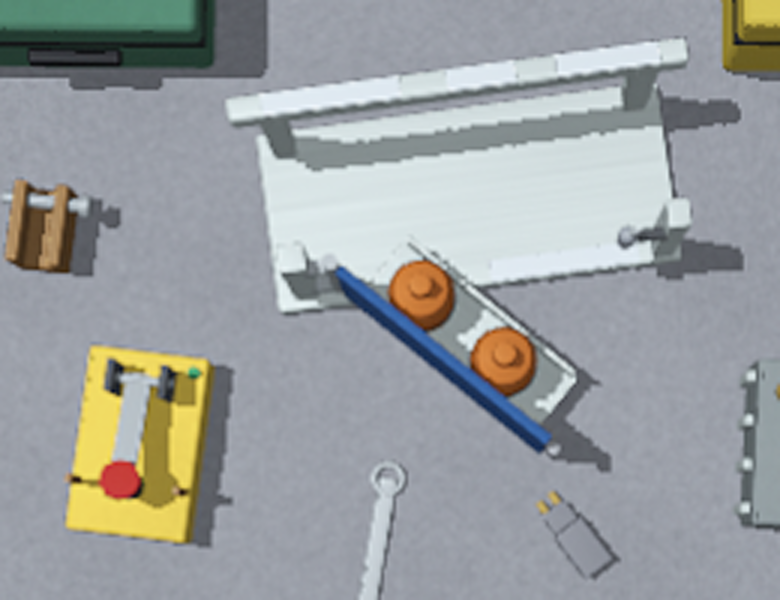

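```bash
cat >> h.py <<'E'
from scipy.spatial.transform import Rotation as Ro
H=np.array([.617,.119]); YAW=8.3
def rel(pos,psi):
    o=ctrl.get_obs();R=Ro.from_euler("xyz",o["orientation"],degrees=True)
    T=Ro.from_euler("zyx",[psi,90,0],degrees=True)
    return np.round(R.inv().apply(np.array(pos)-o["tool_pos"]),4).tolist(),np.round((R.inv()*T).as_rotvec(degrees=True),1).tolist()
def push(th,z=.115,off=.0145,r=.19):
    p=np.radians(YAW)-th;n=np.array([np.cos(p),np.sin(p)]);u=np.array([np.sin(p),-np.cos(p)])
    return np.append(H+r*u-off*n,z),np.degrees(p)
E
python3 - <<'E'
from h import *
print(push(.824,.226,.06),rel(*push(.824,.226,.06)))
E
```

```text
(array([0.45096989, 0.00884555, 0.226     ]), np.float64(-38.91172231877983)) ([0.0006, 0.4993, 0.4154], [23.1, 8.2, -38.3])
```

```bash
sed -i 's/"zyx",\[psi,90,0\]/"xyz",[0,90,psi]/' h.py
python3 - <<'E'
from h import *
print(rel(*push(.824,.226,.06)))
E
```

```text
([0.0006, 0.4993, 0.4154], [63.0, -0.0, 0.0])
```

Call:
drive_tool(
  plan=[
    [[0,0.0125,0.0104],[0,0,0],0],
    [[0,0.0375,0.0312],[4,0,0],0],
    [[0,0.065,0.054],[8,0,0],0],
    [[0,0.0925,0.077],[12,0,0],0],
    [[0,0.12,0.1],[16,0,0],0],
    [[0,0.1475,0.123],[20,0,0],0],
    [[0,0.175,0.146],[24,0,0],0],
    [[0,0.2025,0.168],[28,0,0],0],
    [[0,0.23,0.191],[32,0,0],0],
    [[0,0.2575,0.214],[36,0,0],0],
    [[0,0.285,0.237],[40,0,0],0],
    [[0,0.3125,0.26],[44,0,0],0],
    [[0,0.34,0.283],[48,0,0],0],
    [[0,0.3675,0.306],[52,0,0],0],
    [[0,0.395,0.329],[56,0,0],0],
    [[0,0.4225,0.351],[60,0,0],0],
    [[0,0.45,0.374],[63,0,0],0],
    [[0,0.475,0.395],[63,0,0],0],
    [[0,0.4925,0.41],[63,0,0],0],
    [[0,0.4993,0.4154],[63,0,0],0],
  ],
)

```text
clock: 3.02
tool_pos: [0.4518, 0.0115, 0.2268]
orientation: [62.5, 89.9, 23.7]
force: [-0.1, -0.2, 0.5]
opening: -0.0001
```

Run:
```python
from h import *
o=ctrl.get_obs();print(o["clock"],o["tool_pos"],o["orientation"],o["force"],o["opening"],o["joint_pos"])
for a in((.824,.115,.06),(.824,.115,.0145)): print(rel(*push(*a)))
```

```text
3.0167 [0.45180726 0.01152471 0.22682361] [62.5446604  89.9409939  23.73822808] [-0.08874662 -0.17302423  0.53466157] -5.539987975815259e-05 [ 2.65752616e+01 -1.10083933e+00 -2.60338352e+01  3.22223341e-03
 -6.50080704e+01 -1.55383054e+02]
([0.1118, -0.0027, 0.001], [0.1, 0.0, -0.1])
([0.1118, -0.0028, 0.0465], [0.1, 0.0, -0.1])
```

Call:
drive_tool(
  plan=[
    [[0.015,0,0],[0,0,0],0],
    [[0.045,-0.001,0],[0,0,0],0],
    [[0.075,-0.002,0],[0,0,0],0],
    [[0.1,-0.0027,0],[0,0,0],0],
    [[0.1118,-0.0027,0.001],[0,0,0],0],
    [[0.1118,-0.0027,0.015],[0,0,0],0],
    [[0.1118,-0.0027,0.03],[0,0,0],0],
    [[0.1118,-0.0027,0.036],[0,0,0],0],
    [[0.1118,-0.0027,0.036],[0,0,0],0],
  ],
)

```text
clock: 3.77
tool_pos: [0.479, -0.014, 0.115]
orientation: [50.6, 89.9, 11.7]
force: [0.0, 0.9, 0.1]
opening: 0.0006
```

Run:
```python
from h import *
o=ctrl.get_obs();print(o["clock"],o["tool_pos"],o["force"])
for th in np.arange(.8,-.03,-.045): a=rel(*push(th)); print(round(th,3),a)
```

```text
3.7667 [ 0.47896713 -0.0139609   0.11498443] [0.01758482 0.89580693 0.08121557]
0.8 ([-0.0, -0.0001, 0.014], [-1.4, 0.0, -0.0])
0.755 ([-0.0, -0.0004, 0.0225], [-3.9, 0.0, -0.0])
0.71 ([0.0, -0.0003, 0.0311], [-6.5, 0.0, -0.0])
0.665 ([0.0, 0.0002, 0.0397], [-9.1, 0.0, -0.0])
0.62 ([0.0, 0.0011, 0.0482], [-11.7, 0.0, -0.0])
0.575 ([0.0, 0.0024, 0.0567], [-14.2, 0.0, -0.0])
0.53 ([0.0, 0.0041, 0.0651], [-16.8, 0.0, -0.0])
0.485 ([0.0, 0.0061, 0.0734], [-19.4, 0.0, -0.0])
0.44 ([0.0, 0.0085, 0.0816], [-22.0, 0.0, -0.0])
0.395 ([0.0, 0.0113, 0.0897], [-24.6, 0.0, -0.0])
0.35 ([0.0001, 0.0145, 0.0977], [-27.1, 0.0, -0.0])
0.305 ([0.0001, 0.018, 0.1055], [-29.7, 0.0, -0.0])
0.26 ([0.0001, 0.0218, 0.1132], [-32.3, 0.0, -0.0])
0.215 ([0.0001, 0.026, 0.1207], [-34.9, 0.0, -0.0])
0.17 ([0.0001, 0.0305, 0.128], [-37.5, 0.0, -0.0])
0.125 ([0.0001, 0.0353, 0.1351], [-40.0, 0.0, -0.0])
0.08 ([0.0001, 0.0405, 0.1419], [-42.6, 0.1, -0.0])
0.035 ([0.0001, 0.046, 0.1485], [-45.2, 0.1, -0.0])
-0.01 ([0.0001, 0.0517, 0.1549], [-47.8, 0.1, -0.0])
```

Call:
drive_tool(
  plan=[
    [[0,0,0.007],[0,0,0],0],
    [[0,0,0.014],[-1.4,0,0],0],
    [[0,0,0.0225],[-3.9,0,0],0],
    [[0,0,0.0311],[-6.5,0,0],0],
    [[0,0,0.0397],[-9.1,0,0],0],
    [[0,0.001,0.0482],[-11.7,0,0],0],
    [[0,0.0024,0.0567],[-14.2,0,0],0],
    [[0,0.0041,0.0651],[-16.8,0,0],0],
    [[0,0.0061,0.0734],[-19.4,0,0],0],
    [[0,0.0085,0.0816],[-22,0,0],0],
    [[0,0.0113,0.0897],[-24.6,0,0],0],
    [[0,0.0145,0.0977],[-27.1,0,0],0],
    [[0,0.018,0.1055],[-29.7,0,0],0],
    [[0,0.0218,0.1132],[-32.3,0,0],0],
    [[0,0.026,0.1207],[-34.9,0,0],0],
    [[0,0.0305,0.128],[-37.5,0,0],0],
    [[0,0.0353,0.1351],[-40,0,0],0],
    [[0,0.0353,0.1351],[-40,0,0],0],
    [[0,0.0353,0.1351],[-40,0,0],0],
  ],
)

```text
clock: 5.35
tool_pos: [0.6061, -0.0713, 0.115]
orientation: [22.8, 90.0, 23.8]
force: [-1.5, 0.5, -0.8]
opening: 0.0005
```

Run:
```python
from h import *
o=ctrl.get_obs();print(o["clock"],o["tool_pos"],o["force"])
for th in (.08,.05,.02,0,-.02,-.04): a=rel(*push(th)); print(round(th,3),a)
im=ctrl.snapshot("top")[90:290,160:420];cv2.imwrite("pics/crop1.png",cv2.resize(im,None,fx=3,fy=3,interpolation=cv2.INTER_CUBIC))
```

```text
5.35 [ 0.60607093 -0.07131985  0.11501123] [-1.46346278  0.48821354 -0.81334412]
0.08 ([0.0, -0.0004, 0.0088], [-2.7, 0.0, -0.0])
0.05 ([0.0, -0.0005, 0.0145], [-4.4, 0.0, -0.0])
0.02 ([0.0, -0.0004, 0.0202], [-6.1, 0.0, -0.0])
0 ([0.0, -0.0002, 0.024], [-7.3, 0.0, -0.0])
-0.02 ([0.0, 0.0, 0.0278], [-8.4, 0.0, -0.0])
-0.04 ([0.0, 0.0003, 0.0316], [-9.6, 0.0, -0.0])
```

View pics/crop1.png

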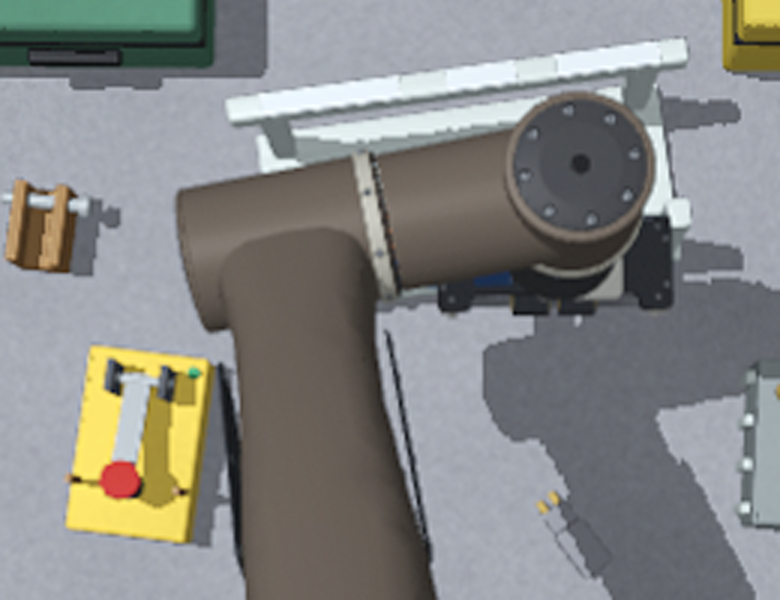

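The arm sits over the panel, with a blue strip visible at crop (490,280). Next I push it through the latch.

Call:
drive_tool(
  plan=[
    [[0,0,0.0045],[-1.4,0,0],0],
    [[0,0,0.009],[-2.7,0,0],0],
    [[0,0,0.012],[-3.6,0,0],0],
    [[0,0,0.0145],[-4.4,0,0],0],
    [[0,0,0.0175],[-5.3,0,0],0],
    [[0,0,0.0202],[-6.1,0,0],0],
    [[0,0,0.022],[-6.7,0,0],0],
    [[0,0,0.024],[-7.3,0,0],0],
    [[0,0,0.024],[-7.3,0,0],0],
  ],
)

```text
clock: 6.15
tool_pos: [0.6296, -0.0709, 0.1149]
orientation: [134.6, 90.0, 142.9]
force: [-3.6, 0.5, 2.5]
opening: 0.0003
```

Run:
```python
from h import *
o=ctrl.get_obs();print(o["clock"],o["tool_pos"],o["force"])
for th in (0,-.02,-.04): a=rel(*push(th)); print(round(th,3),a)
```

```text
6.15 [ 0.6295542  -0.07089233  0.11490577] [-3.58266253  0.51298172  2.45147179]
0 ([-0.0001, -0.0003, 0.0005], [0.1, -0.0, -0.0])
-0.02 ([-0.0001, -0.0005, 0.0043], [-1.1, -0.0, -0.0])
-0.04 ([-0.0001, -0.0007, 0.0081], [-2.2, -0.0, -0.0])
```

Call:
drive_tool(
  plan=[
    [[0,0,0.002],[0,0,0],0],
    [[0,0,0.003],[0,0,0],0],
    [[0,0,0.004],[0,0,0],0],
    [[0,0,0.005],[0,0,0],0],
    [[0,0,0.005],[0,0,0],0],
  ],
)

```text
clock: 6.57
tool_pos: [0.6295, -0.071, 0.1146]
orientation: [175.6, 89.5, -176.2]
force: [-19.3, 0.2, 12.9]
opening: 0.0003
```

Call:
drive_tool(
  plan=[
    [[0,0,-0.01],[0,0,0],0],
    [[0,0,-0.03],[0,0,0],0],
    [[0,0,-0.06],[0,0,0],0],
    [[-0.02,0,-0.09],[0,0,0],0],
    [[-0.05,0.02,-0.11],[0,0,0],0],
    [[-0.08,0.05,-0.12],[0,0,0],0],
    [[-0.11,0.085,-0.13],[0,0,0],0],
    [[-0.11,0.12,-0.14],[0,0,0],0],
    [[-0.11,0.155,-0.15],[0,0,0],0],
    [[-0.11,0.19,-0.16],[0,0,0],0],
    [[-0.11,0.225,-0.165],[0,0,0],0],
    [[-0.11,0.26,-0.17],[0,0,0],0],
    [[-0.11,0.28,-0.17],[0,0,0],0],
    [[-0.11,0.28,-0.17],[0,0,0],0],
  ],
)

```text
clock: 7.73
tool_pos: [0.4219, 0.1854, 0.2269]
orientation: [161.7, 89.6, 170.2]
force: [0.4, -0.5, 0.4]
opening: 0.0003
```

Run:
```python
from h import *
o=ctrl.get_obs();print(o["clock"],o["tool_pos"],o["orientation"],o["force"],o["joint_pos"])
i=ctrl.snapshot("top");cv2.imwrite("pics/top2.png",i);j=ctrl.snapshot("scene");cv2.imwrite("pics/scene2.png",j)
a=cv2.resize(i[100:250,220:420],(800,600),interpolation=cv2.INTER_CUBIC);b=cv2.resize(j[200:350,180:380],(800,600),interpolation=cv2.INTER_CUBIC)
cv2.imwrite("pics/c2.png",cv2.resize(np.vstack([a,b]),(500,750))[:, :]) if 0 else cv2.imwrite("pics/c2.png",cv2.resize(np.hstack([a,b]),(800,300)))
for c in("top","scene"):
  for n in("tray_push","tray_hinge"): print(c,n,[(d["pixel"],d["confidence"]) for d in ctrl.landmark_of(c,n)][:2])
p,_=push(0,.12,.005);print("expect shut",[proj(c,p) for c in("top","scene")])
p,_=push(.08,.12,.005);print("expect .08",[proj(c,p) for c in("top","scene")])
```

```text
7.7333 [0.42194286 0.18535496 0.2269201 ] [161.68580088  89.55090295 170.17467582] [ 0.42095822 -0.50374926  0.43533608] [  47.96587683    0.13180867  -24.6302639    -0.41765786  -65.47787729
 -129.30285895]
top tray_push [([344.1, 169.3], 0.8)]
top tray_hinge [([268.9, 176.2], 0.96)]
scene tray_push [([253.6, 274.0], 0.92)]
scene tray_hinge [([315.1, 289.3], 0.67)]
expect shut [array([[342.56423773, 171.38285504]]), array([[258.01220549, 272.60472977]])]
expect .08 [array([[343.00827098, 177.08575322]]), array([[260.21121434, 268.60853063]])]
```

View pics/c2.png

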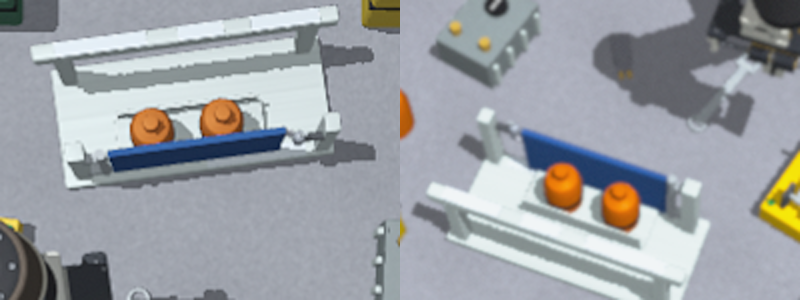

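The tray is shut: the panel edge, crop (110,155)–(285,132), is parallel to the rail. The landmark is within about 2 px of the expected shut position. Now the lever.

Run:
```python
from h import *
print(rel([.433,.306,.2],-8.3),rel([.433,.306,.12],-8.3))
i=cv2.imread("pics/top2.png")
for n in("lever_pad","lever_pivot"): print(n,[(d["pixel"],d["confidence"]) for d in ctrl.landmark_of("top",n)][:3])
```

```text
([0.0262, 0.1222, 0.0288], [16.5, -0.5, 0.0]) ([0.1062, 0.1221, 0.0296], [16.5, -0.5, 0.0])
lever_pad []
lever_pivot [([188.4, 316.7], 0.62)]
```

Call:
drive_tool(
  plan=[
    [[0,0.015,0.004],[3,0,0],0],
    [[0,0.045,0.01],[7,-0.5,0],0],
    [[0.005,0.075,0.018],[11,-0.5,0],0],
    [[0.015,0.1,0.024],[14,-0.5,0],0],
    [[0.026,0.117,0.028],[16.5,-0.5,0],0],
    [[0.05,0.122,0.029],[16.5,-0.5,0],0],
    [[0.075,0.122,0.0293],[16.5,-0.5,0],0],
    [[0.094,0.122,0.0296],[16.5,-0.5,0],0],
    [[0.106,0.122,0.0296],[16.5,-0.5,0],0],
    [[0.106,0.122,0.0296],[16.5,-0.5,0],0],
    [[0.106,0.122,0.0296],[16.5,-0.5,0],0],
  ],
)

```text
clock: 9.05
tool_pos: [0.4333, 0.3052, 0.12]
orientation: [-117.1, 89.9, -125.4]
force: [0.4, -0.7, 0.6]
opening: 0.0007
```

Run:
```python
from h import *
o=ctrl.get_obs();print(o["clock"],o["tool_pos"],o["orientation"],o["force"])
print(rel([.433,.306,.086],-8.3))
j=ctrl.snapshot("scene");cv2.imwrite("pics/scene3.png",j);i=ctrl.snapshot("top")
a=cv2.resize(j[230:330,330:460],(520,400),interpolation=cv2.INTER_CUBIC)
cv2.imwrite("pics/c3.png",a)
for c in("top","scene"):
  for n in("tray_push","lever_pad"): print(c,n,[(d["pixel"],d["confidence"]) for d in ctrl.landmark_of(c,n)][:2])
print(proj("scene",[.433,.306,.12]),proj("scene",[.433,.306,.103]))
```

```text
9.05 [0.43332327 0.30523886 0.11998953] [-117.08170801   89.86737701 -125.40366245] [ 0.35117339 -0.73721593  0.56314737]
([0.034, 0.0008, -0.0004], [-0.0, -0.1, 0.1])
top tray_push [([343.9, 171.4], 0.66)]
top lever_pad []
scene tray_push [([254.3, 270.4], 0.63)]
scene lever_pad [([443.3, 201.2], 0.64)]
[[397.68158273 271.53308084]] [[396.97913342 274.12155176]]
```

View pics/c3.png

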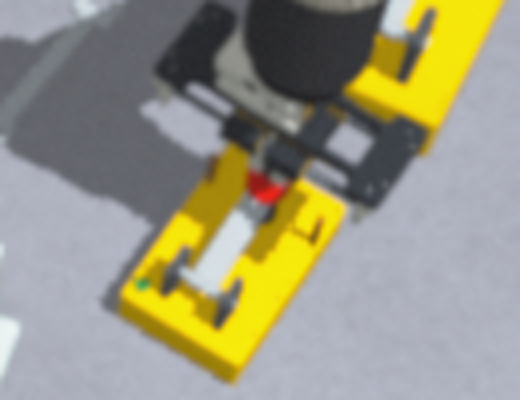

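The fingers are above the pad (crop 265,185), which is visible just in front of them and between the posts. Press gently.

Call:
drive_tool(
  plan=[
    [[0.008,0.0008,0],[0,0,0],0],
    [[0.014,0.0008,0],[0,0,0],0],
    [[0.018,0.0008,0],[0,0,0],0],
    [[0.021,0.0008,0],[0,0,0],0],
    [[0.024,0.0008,0],[0,0,0],0],
    [[0.026,0.0008,0],[0,0,0],0],
    [[0.026,0.0008,0],[0,0,0],0],
  ],
)

```text
clock: 9.93
tool_pos: [0.4334, 0.3069, 0.0949]
orientation: [114.7, 90.0, 106.4]
force: [-2.4, 0.1, 4.7]
opening: 0.0006
```

Call:
drive_tool(
  plan=[
    [[0.002,0,0],[0,0,0],0],
    [[0.004,0,0],[0,0,0],0],
    [[0.006,0,0],[0,0,0],0],
    [[0.008,0,0],[0,0,0],0],
    [[0.009,0,0],[0,0,0],0],
    [[0.009,0,0],[0,0,0],0],
    [[0.009,0,0],[0,0,0],0],
    [[0.009,0,0],[0,0,0],0],
    [[0.009,0,0],[0,0,0],0],
    [[0.009,0,0],[0,0,0],0],
  ],
)

```text
clock: 10.77
tool_pos: [0.4331, 0.3071, 0.0864]
orientation: [119.8, 90.0, 111.6]
force: [-5.2, 0.8, 7.9]
opening: 0.0007
```

Run:
```python
from h import *
o=ctrl.get_obs();print(o["clock"],o["tool_pos"],o["force"])
j=ctrl.snapshot("scene");i=ctrl.snapshot("top")
a=cv2.resize(j[200:350,200:440],(720,450),interpolation=cv2.INTER_CUBIC)
cv2.imwrite("pics/c4.png",a)
for c in("top","scene"): print(c,[(d["pixel"],d["confidence"]) for d in ctrl.landmark_of(c,"tray_push")][:2])
o=ctrl.get_obs();print(o["clock"],o["tool_pos"],o["force"])
```

```text
10.7667 [0.43309137 0.30707417 0.08635515] [-5.17225385  0.77421604  7.88822984]
top [([340.2, 168.9], 0.9)]
scene [([316.4, 289.9], 0.68), ([255.4, 272.8], 0.59)]
10.9667 [0.43307367 0.30703334 0.08632417] [-5.64179047 -0.84363826  7.34886314]
```

View pics/c4.png

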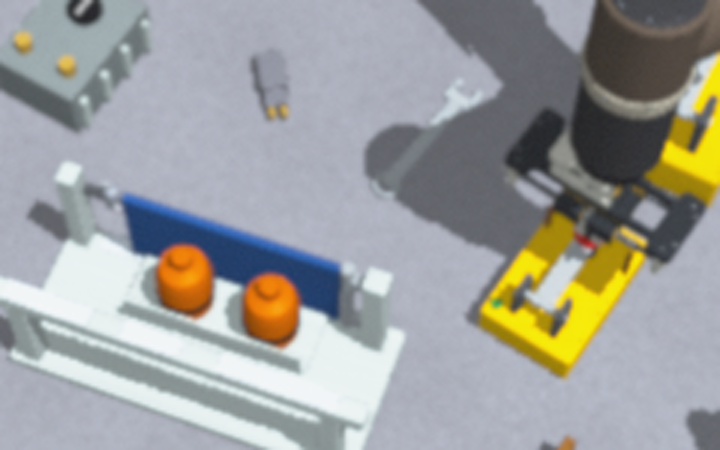

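Call:
drive_tool(
  plan=[
    [[0.0005,0,0],[0,0,0],0],
    [[0.0005,0,0],[0,0,0],0],
    [[0.0005,0,0],[0,0,0],0],
    [[0.0005,0,0],[0,0,0],0],
    [[0.0005,0,0],[0,0,0],0],
    [[0.0005,0,0],[0,0,0],0],
  ],
)

```text
clock: 11.47
tool_pos: [0.4331, 0.3071, 0.0864]
orientation: [105.4, 89.9, 97.1]
force: [-3.9, -0.6, 7.4]
opening: 0.0005
```

Run:
```python
from h import *
o=ctrl.get_obs();print(o["clock"],o["tool_pos"],o["force"])
if .082<o["tool_pos"][2]<.090 and o["force"][2]>5: print(ctrl.close_job())
```

```text
11.4667 [0.43305436 0.30710794 0.08639008] [-3.86657958 -0.58837189  7.3969608 ]
the job is handed in; nothing more can be done
None
```

I shut the tray past its latch, then pressed the small test lever to about level with closed fingers. I handed the job in at 11.5 s, still holding the lever. No verdict was reported.

- **Tray:** Pushing on at the end met a hard stop: the reading reached about 19 N and the tray moved no further. After I backed off, and again while pressing the lever, the pictures showed the panel parallel to the rack rail. Its angle was judged from these pictures and the stop; there is no direct reading of it.
- **Lever:** At hand-in the fingertips were 86.4 mm above the table (86 mm is level), with about 7.4 N upward force, close to the 7 N expected there. The fingertips never went lower than about 86 mm, so the lever stayed well above its bottom stop.
- **Loose things:** The wrench and connector looked undisturbed in the last picture. I did not measure the positions of the loose things again.
- **Checks that disagreed:** The image network's tray point was 2 to 5 pixels from the expected shut position. In the last scene picture its best guess was at the hinge, which is wrong; the second guess agreed with the tray being shut. A sideways force of about 4 N remained at the pad, probably friction.

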